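# Let the wafer bin down and clip its lid for the night

### The job

Close up the steel tilting wafer bin: squeeze the trigger to the crank grip to lift the pawl off the ratchet, let the bin down slowly on the crank until it sits level, without letting it fall onto its rests, and let go so that the pawl falls back in. Fold the three open lid clips (two at the front, one on the left) fully down over the rim, and leave the tongs, spoons, parfait glass and scoop on the counter where they are.

Things in the scene. Friction and masses are not known exactly. Their poses are not given: they have to be found in the camera images.
- pivot (a point): Middle of the bin's pivot axis, on the fixed stand, 140 mm above the counter. Axes are the stand's: x straight back (away from the robot), y to the left along the pivot axis, z up. The base plate reaches 80 mm in front, 170 mm behind, 155 mm to each side; cheeks stand at y = +-118 mm, the right one topped by a round fixed ratchet sector, 79 mm radius.
- bin (a joint): Forward tip of the steel bin about the pivot axis, rad: 0 = level on its rests (hard stop), larger = top tipped towards the robot; starts at about 0.38, 0.48, 0.58 or 0.68. Its weight (roughly 0.6 to 1.2 N m) pulls it back to level; the pawl holds it. Tipping further forward (to 0.86) clicks freely over teeth 0.10 rad apart. With the pawl lifted and nothing holding it, it falls at about 1 rad/s.
- crank_grip (a point): Centre of the black crank grip: 18 mm thick fore and aft, 26 mm wide, 75 mm long. The crank is fixed to the bin, 140 mm to the right of its middle; this point is 150 mm from the pivot axis, the grip's top end 187 mm. The crank leans from upright towards the robot by 0.10 rad plus the bin's tip angle. Axes: the bin's.
- trigger_blade (a point): Centre of the steel trigger blade (8 mm thick, 24 mm wide, 60 mm long) along the far side of the crank grip: 29 mm behind the grip's middle line, 156 mm from the pivot axis. Grip, 16 mm gap and blade are 42 mm over all at rest. Axes: z along the crank away from the pivot, x at right angles towards the rear, y left.
- trigger (a joint): Squeeze of the trigger, rad: 0 = released, pawl down in the ratchet; 0.16 = hard stop, blade 10 mm nearer to the grip. The pawl clears the teeth above 0.11. The spring takes 2 to 4 N at the blade; the loaded pawl binds until drawing the crank a little towards the robot takes the weight off it. Released, it springs back and catches the next tooth.
- tongs: Bystander: chrome serving tongs lying flat, 215 mm long, 16 mm high; origin at the middle on the counter. Not to be shifted.
- spoon0: Bystander: orange plastic tasting spoon lying flat, 110 mm long, 6 mm high. Not to be shifted.
- spoon1: Bystander: as spoon0.
- spoon2: Bystander: as spoon0.
- parfait: Bystander: tall clear glass parfait cup standing, 170 mm high, 72 mm across; origin under its foot. Not to be shifted or tipped.
- disher: Bystander: pewter ice cream disher (scoop) lying flat, 220 mm long, 29 mm high. Not to be shifted.
- lid_top (a point): Middle of the lid's flat top. With the bin level it is 40 mm behind the pivot axis and 59 mm above it. The bin is 150 (x) x 200 (y) x 150 mm high, the lid 168 x 218 mm, pressed on; a low bar handle on it rises another 34 mm. Axes: the bin's, which are the stand's when it is level.
- clip_front_left (a joint): Opening of the left one of the two clips on the lid's front edge, rad: 0 = folded fully down, hanging flat over the rim (hard stop); starts open at 1.5 to 2.1, sticking outwards (1.57 = straight out). A stiff hinge, about 1 N at the edge: it stays where it is left. All clips are metal flaps 70 mm wide along the hinge, 43 mm from hinge to free edge, 3 mm thick.
- clip_front_right (a joint): Opening of the right one of the two front clips, rad, as for clip_front_left.
- clip_side (a joint): Opening of the clip on the lid's left edge, rad, as for clip_front_left. The two clips at the back and the one on the crank's side are down already.
- clip_front_left_hinge (a point): Middle of the hinge line of clip_front_left, on the lid's edge: with the bin level it is 47 mm in front of the pivot axis, 55 mm left of the middle, 56 mm above the axis. Axes: the bin's. The flap sticks out to the front, towards the robot.
- clip_front_left_edge (a point): Middle of the free edge of clip_front_left.
- clip_front_right_hinge (a point): Middle of the hinge line of clip_front_right, on the lid's edge: with the bin level it is 47 mm in front of the pivot axis, 55 mm right of the middle, 56 mm above the axis. Axes: the bin's. The flap sticks out to the front, towards the robot.
- clip_front_right_edge (a point): Middle of the free edge of clip_front_right.
- clip_side_hinge (a point): Middle of the hinge line of clip_side, on the lid's edge: with the bin level it is 72 mm behind the pivot axis, 112 mm left of the middle, 56 mm above the axis. Axes: the bin's. The flap sticks out to the left.
- clip_side_edge (a point): Middle of the free edge of clip_side.

How it is judged:
By the outcome, as a careful person would: the job done as asked, in the order asked, and still so for the second after the job is handed in, with the robot touching nothing.
It also fails if it takes over 56 s, if anything falls off the work surface, if the arm or the gripper's body presses on something with over 40 N, if the wrist force passes 120 N, or if a joint passes its speed limit or range.

### The arm

A 6-joint arm with a two-finger parallel gripper is mounted at the origin on the work surface. World frame = base frame: x ahead of the robot, y to its left, z up, the work surface at z = 0. Lengths are in m, angles in rad, forces in N, time in s.
With the tool pointing down it reaches from about 0.25 to 0.8 m from the base axis. Payload 8.5 kg.
Tool frame: the origin (TCP) lies at the very end of the fingers, on their centre line; the grasp point (between the pads) lies 19 mm behind it; y points along the fingers, z is the direction in which the jaws open and shut, and the axes are right-handed (so a half turn about y gives the same grasp; the last joint's range is limited). The gripper opens to 85 mm and grips with 20 to 120 N. Pads are 22 mm wide; open, the fingers measure 114 mm over their backs; the gripper's body (76 mm by 85 mm) begins 54 mm behind the grasp point. The pads swing forward as they close: fully open they stand 13 mm farther back than shut.
Start: joints at [-1.115, 0.238, -0.013, 1.319, 0, 1.571], TCP at [0.231, -0.471, 0.231] pointing down, gripper open.
Joint ranges: [-2.66, 2.66], [-1.03, 1.9], [-1.14, 1.46], [-1.82, 2.27], [-1.45, 1.34], [-3.14, 3.14]. Speed limits (rad/s): [2.22, 2.22, 2.79, 3.14, 3.14, 3.14].

### API

Orientations are given as a rotation vector (axis times angle).
In Python, from cell import get_state, capture, get_calibration, finish_job gives the robot as it stands.
- The arm moves only by the tool send_rows, never from a script. Its argument "increments" is one flat list of numbers, 4 for each row, row after row: the shift along the tool's x, y, z in cm, then the turn about the tool's y in degrees. In form: [tx, ty, tz, twist, tx, ty, tz, twist, ...]. A call has exactly 10 rows; each row is the pose to reach, as a shift and turn from the pose commanded when the call began, along the tool's axes at that moment; what a row does not reach only later rows make up. A row lasts 1/10 s, in which the tool goes at most 50 mm and 8.59 degrees, less where a joint would pass 70% of its speed; a pose out of reach is approached as far as the arm can. A call with a gripper value outside its range is refused whole. "grip" is the finger opening in cm, from 0 to 8.54, set as the call begins (left out, the last holds). The fingers move at their own pace and stop on an object; "grip_force" is the grip in N (left out, the last holds). Time passes only in rows, so rows that repeat a pose let the fingers close, or fill a call up. It gives the time, the measured TCP pose, the force and the opening at its end, in the units of the state.
- get_state(): the state, without advancing time (a new reading comes with each control period).
- capture(name): name is "scene" or "top" or "wrist"; returns (picture, depth): 480x640x3 uint8, red, green, blue; 480x640 float32, m along the optical axis (not along the pixel's ray), 0 where there is no reading.
- get_calibration(name): a dict with "mtx" (3x3 intrinsics, pixels), "D" ([k1, k2, p1, p2, k3] as OpenCV has them; the pictures are not rectified), "rvec" (rotation vector, rad) and "tvec" (3), from world to camera coordinates, as OpenCV has them; the wrist camera has in their place "mount" (4x4, takes a point from camera to tool coordinates, whose origin is the TCP and whose axes are the tool frame's). Camera axes: x right, y down, z forward; pixel columns grow to the right and rows downward; lengths in m; the calibration is good to about 2 mm. A picture is of the moment at which its call begins: read the wrist's pose just before it. get_calibration takes no time and is no camera call.
- finish_job(): hands the job in, once; it reports no verdict.
The state is a dict: "t": time; "joint_pos": joint angles; "qvel": joint speeds; "effort": joint torques, N m; "tcp_pos": TCP position; "orientation": TCP orientation; "force": force on the tool from outside, world axes, zero at the start; "moment": the same for the moment, N m; "gripper_width": finger opening in m.
Only numpy, scipy, OpenCV 4.12 (cv2) and the standard library are available. Lean on these libraries where they do the work, as an engineer would, in place of code of your own. Each camera call takes 0.05 s, during which the arm holds its last target.

## Working session

There is one attempt and no reset: what is moved stays moved. The work goes in short steps, Python scripts to look and compute and a tool call to move; the robot and the scene stay as the last step left them, time stands still between calls to the robot, and variables do not carry over. Pictures are saved under pics/ and viewed, and the job is handed in when it is done.

Besides the shell and the picture viewer there is one more tool, called as a command line: name --argument value ..., lists and objects as JSON in quotes. send_rows: Moves the arm, as the interface text tells. Its arguments: {"type":"object","properties":{"increments":{"type":"array"},"grip":{"type":"number"},"grip_force":{"type":"number"}},"required":["increments"]}

```bash
ls; mkdir -p pics; python3 - <<'E'
from cell import *
import cv2,numpy as np
s=get_state();print(s)
for n in ["scene","top","wrist"]:
    im,d=capture(n);np.save(f"pics/{n}0_d.npy",d);cv2.imwrite(f"pics/{n}0.png",im[:,:,::-1]);c=get_calibration(n);print(n,c)
E
```

```text
pics
{'t': 0.0, 'joint_pos': array([-1.11500017e+00,  2.38802837e-01, -1.42470919e-02,  1.31918828e+00,
        3.12871644e-05,  1.57077447e+00]), 'qvel': array([ 1.20532399e-04,  7.38646604e-04,  1.61169665e-03, -5.06419457e-05,
        1.56022069e-03,  9.25261520e-04]), 'effort': array([-2.47380020e-03, -5.38778472e+01,  3.46440661e+01,  1.82661874e-02,
       -5.73319107e-05, -2.77617528e-05]), 'tcp_pos': array([ 0.23092291, -0.47103423,  0.23066884]), 'orientation': array([-0.45683424,  1.96977271, -1.96692029]), 'force': array([ 0.7029272 , -0.35654786,  0.47078507]), 'moment': array([-0.01819615,  0.00415102,  0.04737938]), 'gripper_width': 0.08545711198247194}
scene {'mtx': array([[595.92857105,   0.        , 316.0982672 ],
       [  0.        , 595.92857105, 240.88299045],
       [  0.        ,   0.        ,   1.        ]]), 'D': array([0.03852813, 0.        , 0.        , 0.        , 0.        ]), 'rvec': array([ 2.3589603 ,  0.90089062, -0.32169014]), 'tvec': array([-0.45828116, -0.16522956,  1.63666245])}
top {'mtx': array([[462.6685134 ,   0.        , 322.33887932],
      
[... 184 characters left out ...]
 array([ 2.06117067, -2.13716588,  0.25056381]), 'tvec': array([0.06885401, 0.60322856, 0.93793033])}
wrist {'mtx': array([[391.29132123,   0.        , 318.14101104],
       [  0.        , 391.29132123, 242.14415484],
       [  0.        ,   0.        ,   1.        ]]), 'D': array([-0.02628543,  0.        ,  0.        ,  0.        ,  0.        ]), 'mount': array([[ 3.51741012e-04,  9.48785317e-01,  3.15921348e-01,
        -8.26565344e-02],
       [-1.01502952e-03, -3.15920866e-01,  9.48785000e-01,
        -1.43530039e-01],
       [ 9.99999423e-01, -6.54396090e-04,  8.51922778e-04,
        -6.45211691e-04],
       [ 0.00000000e+00,  0.00000000e+00,  0.00000000e+00,
         1.00000000e+00]])}
```

View pics/scene0.png

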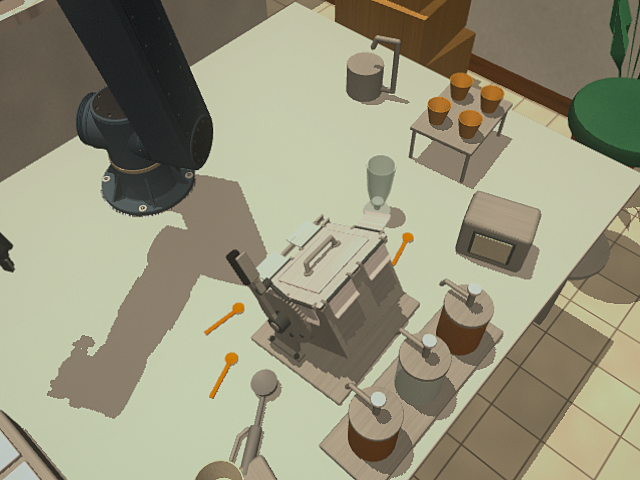

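View pics/top0.png

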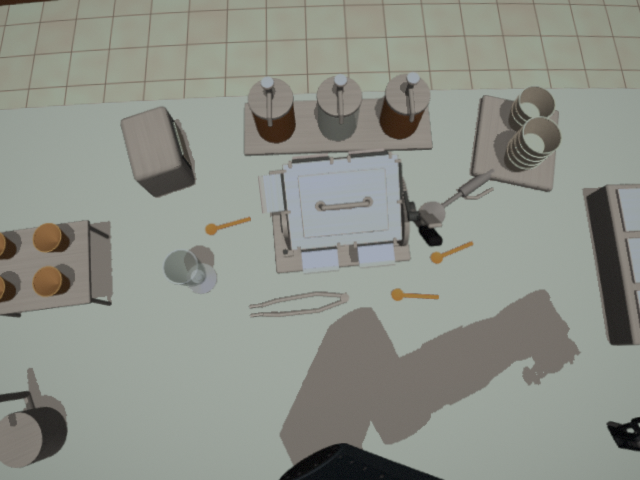

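View pics/wrist0.png

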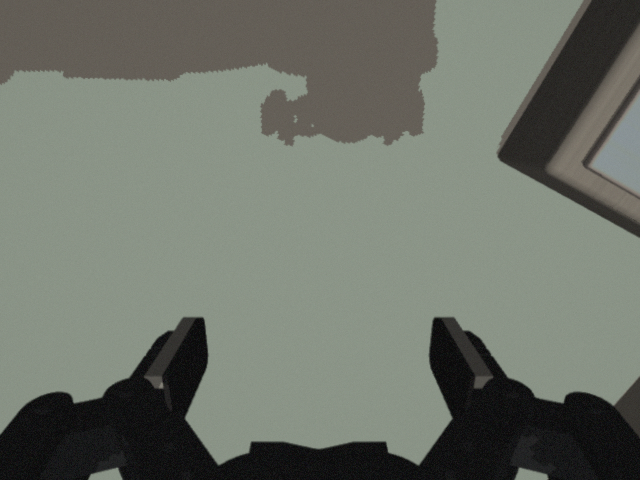

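```bash
cat > h.py <<'E'
import numpy as np,cv2
from scipy.spatial.transform import Rotation as R
from cell import *
def cam(n,pose=None):
    c=get_calibration(n)
    if n=="wrist":
        p,o=pose; T=np.eye(4);T[:3,:3]=R.from_rotvec(o).as_matrix();T[:3,3]=p
        T=T@c["mount"]
    else:
        T=np.eye(4);Rm=R.from_rotvec(c["rvec"]).as_matrix();T[:3,:3]=Rm.T;T[:3,3]=-Rm.T@c["tvec"]
    return c,T
def px2w(n,uv,depth,pose=None):
    c,T=cam(n,pose);uv=np.asarray(uv,float).reshape(-1,2)
    q=cv2.undistortPoints(uv.reshape(-1,1,2),c["mtx"],c["D"]).reshape(-1,2)
    d=np.asarray(depth)
    if d.ndim==2: d=np.array([d[int(round(v)),int(round(u))] for u,v in uv])
    P=np.c_[q*d[:,None],d]
    return P@T[:3,:3].T+T[:3,3]
def ray_z(n,uv,z,pose=None):
    c,T=cam(n,pose);uv=np.asarray(uv,float).reshape(-1,2)
    q=cv2.undistortPoints(uv.reshape(-1,1,2),c["mtx"],c["D"]).reshape(-1,2)
    D=np.c_[q,np.ones(len(q))]@T[:3,:3].T
    return T[:3,3]+D*((z-T[2,3])/D[:,2])[:,None]
def w2px(n,P,pose=None):
    c,T=cam(n,pose);Q=(np.asarray(P).reshape(-1,3)-T[:3,3])@T[:3,:3]
    return cv2.projectPoints(Q,np.zeros(3),np.zeros(3),c["mtx"],c["D"])[0].reshape(-1,2)
def cloud(n,d,pose=None,box=None):
    v,u=np.nonzero(d>0)
    return np.c_[u,v],px2w(n,np.c_[u,v],d[v,u],pose)
E
python3 - <<'E'
import cv2
a=cv2.imread('pics/top0.png')[130:310,160:480];cv2.imwrite('pics/top0z.png',cv2.resize(a,None,fx=2.5,fy=2.5,interpolation=3))
a=cv2.imread('pics/scene0.png')[150:410,200:440];cv2.imwrite('pics/scene0z.png',cv2.resize(a,None,fx=2.3,fy=2.3,interpolation=3))
E
```

```text
(no output)
```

View pics/top0z.png

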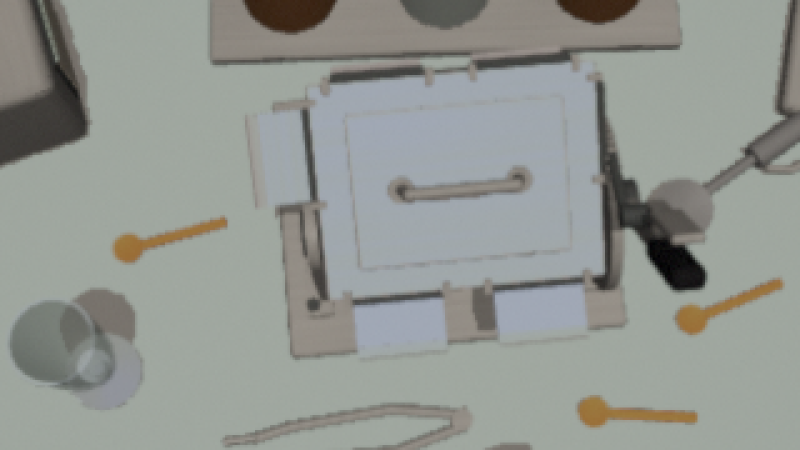

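View pics/scene0z.png

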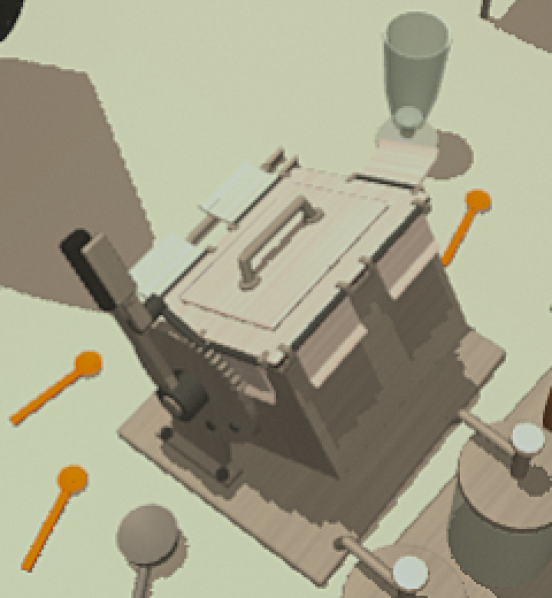

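```bash
python3 - <<'E'
from h import *
np.set_printoptions(precision=4,suppress=True)
dt=np.load('pics/top0_d.npy');ds=np.load('pics/scene0_d.npy')
z=lambda x,y:(160+x/2.5,130+y/2.5)
zs=lambda x,y:(200+x/2.3,150+y/2.3)
def poly(n,pts,d):
    m=np.zeros((480,640),np.uint8);cv2.fillPoly(m,[np.int32(pts)],1);v,u=np.nonzero(m&(d>0));return px2w(n,np.c_[u,v],d[v,u])
def plane(P):
    for _ in range(3):
        c=P.mean(0);n=np.linalg.svd(P-c)[2][2];n*=np.sign(n[2]);r=(P-c)@n;P=P[abs(r)<max(2*r.std(),1e-3)]
    return c,n,r.std()
A=poly('top',[z(325,105),z(590,85),z(595,275),z(335,290)],dt)
c,n,s=plane(A);print('lid top',c,n,s,'tilt',np.arccos(n[2]),'dir',np.degrees(np.arctan2(-n[1],-n[0])))
B=poly('scene',[zs(300,190),zs(380,205),zs(270,310),zs(185,290)],ds)
c2,n2,s2=plane(B);print('lid scene',c2,n2,s2,np.arccos(n2[2]),np.degrees(np.arctan2(-n2[1],-n2[0])))
# lid corners top
for nm,p in dict(fl=z(328,302),fr=z(612,280),bl=z(308,85),br=z(595,68)).items():
    c0,T=cam('top');q=ray_z('top',[p],0)[0];D=q-T[:3,3];t=((c-T[:3,3])@n)/(D@n);print(nm,T[:3,3]+t*D)
print('base FL,FR',px2w('top',[z(297,352),z(622,322)],dt), ray_z('top',[z(297,352),z(622,322)],0.012))
fl=poly('top',[z(360,305),z(440,300),z(442,340),z(362,345)],dt);print('clipL',plane(fl))
fr=poly('top',[z(502,293),z(580,290),z(583,328),z(505,332)],dt);print('clipR',plane(fr))
sd=poly('top',[z(268,115),z(302,112),z(308,195),z(272,200)],dt);print('clipS',plane(sd))
# black grip
im=cv2.imread('pics/top0.png');m=(im.max(2)<25);m[:, :400]=0;m[:,470:]=0;m[:180]=0;m[290:]=0
v,u=np.nonzero(m&(dt>0));G=px2w('top',np.c_[u,v],dt[v,u]);print('grip n',len(G),G.min(0),G.max(0),np.median(G,0))
im=cv2.imread('pics/scene0.png');m=(im.max(2)<30);m[:, :215]=0;m[:,255:]=0;m[:235]=0;m[300:]=0
v,u=np.nonzero(m&(ds>0));G=px2w('scene',np.c_[u,v],ds[v,u]);print('grip n',len(G),np.percentile(G,[2,50,98],axis=0))
print('parfait foot',ray_z('top',[z(105,370)],0), 'rim',ray_z('top',[z(57,340)],.17))
E
```

```text
lid top [0.6287 0.0033 0.2117] [-0.4731 -0.0323  0.8804] 0.003059066594643524 tilt 0.4941087849037856 dir 3.9043334622921924
lid scene [0.6377 0.005  0.2204] [-0.4605 -0.0262  0.8873] 0.0014252191947175107 0.4793861427393285 3.2528797579034348
fl [0.5532 0.1091 0.1749]
fr [ 0.5632 -0.1127  0.1722]
bl [0.7006 0.1158 0.2544]
br [ 0.7082 -0.0979  0.2507]
base FL,FR [[ 0.5417  0.1484  0.0109]
 [ 0.5586 -0.1498  0.0103]] [[ 0.5415  0.1483  0.012 ]
 [ 0.5583 -0.1495  0.012 ]]
clipL (array([0.5363, 0.0547, 0.1664]), array([-0.2243, -0.0123,  0.9744]), np.float64(0.0012811181318996608))
clipR (array([ 0.5423, -0.057 ,  0.1677]), array([-0.1333, -0.0105,  0.991 ]), np.float64(0.0013923548139486727))
clipS (array([0.6551, 0.1348, 0.2278]), array([-0.4424, -0.2172,  0.8701]), np.float64(0.001251244341982569))
grip n 243 [ 0.5309 -0.1488  0.2476] [ 0.5753 -0.1247  0.3034] [ 0.5482 -0.1337  0.2897]
grip n 8 [[ 0.5355 -0.1522  0.2451]
 [ 0.5461 -0.1508  0.2842]
 [ 0.5736 -0.1319  0.2979]]
parfait foot [[0.5327 0.3267 0.    ]] rim [[0.5315 0.3211 0.17  ]]
```

```bash
python3 - <<'E'
from h import *
np.set_printoptions(precision=4,suppress=True)
dt=np.load('pics/top0_d.npy');ds=np.load('pics/scene0_d.npy')
zs=lambda x,y:(200+x/2.3,150+y/2.3)
c=ray_z('scene',[zs(118,432),zs(320,580),zs(507,352)],.011);print(c)
print(np.linalg.norm(c[0]-c[1]),np.linalg.norm(c[2]-c[1]))
ex=(c[1]-c[0]);ex/=np.linalg.norm(ex);print(np.degrees(np.arctan2(ex[1],ex[0])))
yaw=np.radians(3.2)
for yawd in (3.2,):
  a=np.radians(yawd);X=np.array([np.cos(a),np.sin(a),0]);Y=np.array([-np.sin(a),np.cos(a),0])
  piv=np.array([.628,.0045,.14])
  th=.48
  def b2w(x,y,z,th=th):
    return piv+X*(x*np.cos(th)-z*np.sin(th))+Y*y+np.array([0,0,x*np.sin(th)+z*np.cos(th)])
  pts=[]
  for L in(.187,):
    for off in(-.009,.009):
      for y in(-.153,-.127):
        l=.10; pts.append(b2w(-L*np.sin(l)+off*np.cos(l),y,L*np.cos(l)+off*np.sin(l)))
  for y in(-.109,.109):
    for x in(-.044,.124): pts.append(b2w(x,y,.059))
  for x in(-.08,.17):
    for y in(-.155,.155): pts.append(np.array([piv[0],piv[1],.012])+X*x+Y*y)
  pts=np.array(pts)
  for n in('top','scene'):
    im=cv2.imread(f'pics/{n}0.png');im=cv2.resize(im,None,fx=4,fy=4,interpolation=cv2.INTER_CUBIC)
    for i,(u,v) in enumerate(w2px(n,pts)):
        cv2.circle(im,(int(4*u+1.5),int(4*v+1.5)),3,[(0,0,255),(255,0,0),(0,160,0)][i//4],-1)
    im=im[560:1120,1050:1800] if n=='top' else im[800:1640,960:1720]
    if n!='top': im=cv2.resize(im,None,fx=.7,fy=.7)
    cv2.imwrite(f'pics/ov_{n}.png',im)
E
```

```text
[[ 0.5611 -0.1525  0.011 ]
 [ 0.8041 -0.1349  0.011 ]
 [ 0.7889  0.1698  0.011 ]]
0.24356446703312792 0.30508427419800865
4.134192446156999
```

View pics/ov_top.png

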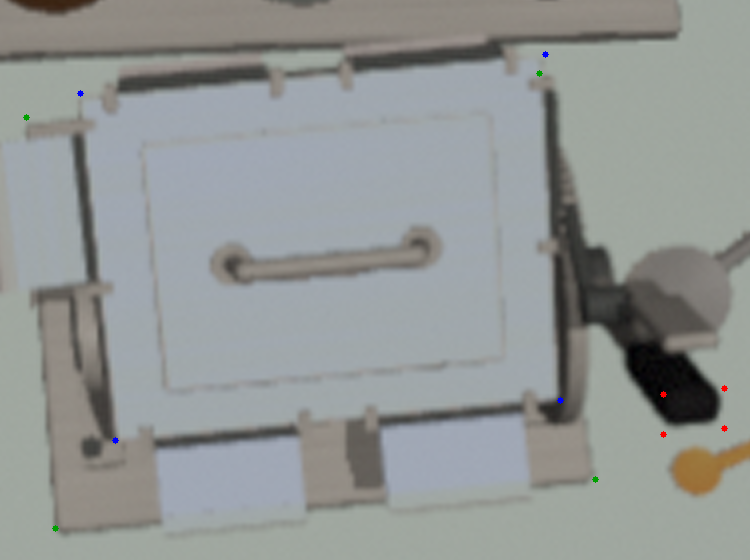

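View pics/ov_scene.png

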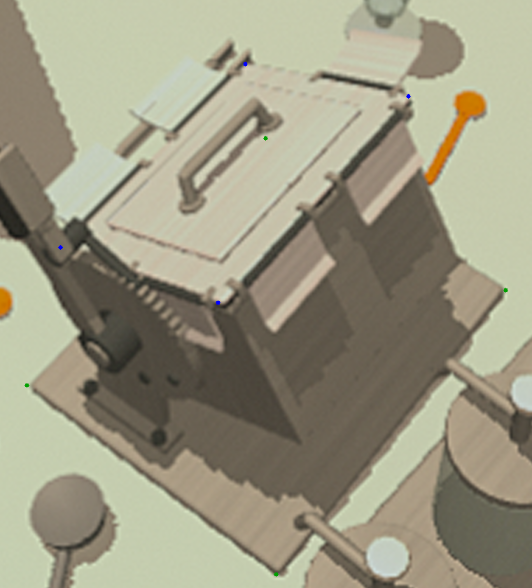

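```bash
python3 - <<'E'
from h import *
np.set_printoptions(precision=4,suppress=True)
s=get_state();M=R.from_rotvec(s['orientation']).as_matrix();print(M)
# tool z heading
print(np.degrees(np.arctan2(M[1,2],M[0,2])))
for tw in(10,):
    N=M@R.from_euler('y',tw,degrees=True).as_matrix();print(np.degrees(np.arctan2(N[1,2],N[0,2])))
def loc(p): return M.T@(np.array(p)-s['tcp_pos'])*100
print(loc([.56,-.14,.40]))
E
```

```text
[[-0.8979 -0.0005  0.4402]
 [-0.4402  0.001  -0.8979]
 [ 0.     -1.     -0.0012]]
-63.88594739604537
-73.88595386480674
[-44.1199 -16.9014 -15.2675]
```

send_rows --increments '[-2, -2, -0.7, -5, -6, -4, -2.1, -12, -11, -6, -3.8, -20, -16, -8, -5.5, -28, -21, -10, -7.2, -36, -26, -12, -9, -44, -31, -14, -10.7, -52, -36, -15, -12.4, -60, -40.5, -16.4, -14, -65, -44.1, -16.9, -15.3, -67.1]'

```text
t: 1.15
tcp_pos: [0.5442, -0.1553, 0.3963]
orientation: [-1.236, 1.165, -1.166]
force: [1.3, -2.0, 0.3]
gripper_width: 0.0857
```

```bash
python3 - <<'E'
from h import *
np.set_printoptions(precision=4,suppress=True)
s=get_state();im,d=capture('wrist');np.save('pics/w1_d.npy',d);np.savez('pics/w1_p.npz',p=s['tcp_pos'],o=s['orientation'])
print(s['t'],s['tcp_pos'],s['joint_pos'],s['force']);M=R.from_rotvec(s['orientation']).as_matrix();print(M)
cv2.imwrite('pics/w1.png',im[:,:,::-1])
E
```

```text
1.15 [ 0.5442 -0.1553  0.3963] [-0.2779  0.3246  0.5275  1.773  -0.      1.2334] [ 1.3056 -1.9665  0.2792]
[[ 0.0595  0.0006  0.9982]
 [-0.9982 -0.0002  0.0595]
 [ 0.0003 -1.      0.0006]]
```

View pics/w1.png

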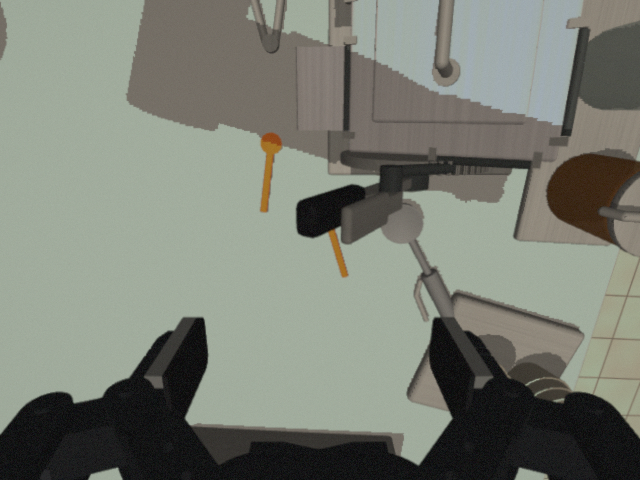

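```bash
python3 - <<'E'
from h import *
np.set_printoptions(precision=4,suppress=True)
d=np.load('pics/w1_d.npy');f=np.load('pics/w1_p.npz');pose=(f['p'],f['o'])
im=cv2.imread('pics/w1.png')
m=(im.max(2)<22).astype(np.uint8);m[:, :290]=0;m[:,370:]=0;m[:180]=0;m[242:]=0
m=cv2.erode(m,np.ones((3,3)))
v,u=np.nonzero(m);G=px2w('wrist',np.c_[u,v],d[v,u],pose);
a=np.radians(3.2);X=np.array([np.cos(a),np.sin(a),0]);Y=np.array([-np.sin(a),np.cos(a),0]);Z=np.array([0,0,1])
piv=np.array([.628,.0045,.14]);S=np.stack([X,Y,Z])
L=(G-piv)@S.T
print(len(L),np.percentile(L,[1,5,50,95,99],axis=0))
for nm,uv in dict(bladeTopR=(346,240),bladeTopL=(344,210),bladebot=(395,195),gripTopNearR=(304,233),gripTopL=(300,205)).items():
    print(nm,(px2w('wrist',[uv],d,pose)-piv)@S.T)
# blade
v,u=np.mgrid[205:235,348:388];P=px2w('wrist',np.c_[u.ravel(),v.ravel()],d[v,u].ravel(),pose);L2=(P-piv)@S.T
L2=L2[L2[:,2]>.05];print(len(L2),np.percentile(L2,[2,50,98],axis=0))
c=L2.mean(0);n=np.linalg.svd(L2-c)[2][2];print('blade n',n,np.degrees(np.arctan2(n[2],n[0])))
# lid plane
v,u=np.mgrid[30:90,380:425];P=px2w('wrist',np.c_[u.ravel(),v.ravel()],d[v,u].ravel(),pose);L3=(P-piv)@S.T
c=L3.mean(0);U,s,Vt=np.linalg.svd(L3-c,full_matrices=False);n=Vt[2]*np.sign(Vt[2,2]);print('lid',c,n,s[2]/len(L3)**.5,np.arctan2(-n[0],n[2]),c@n)
E
```

```text
38 [[-0.0949 -0.1446  0.1152]
 [-0.0923 -0.1398  0.1158]
 [-0.0848 -0.1264  0.1448]
 [-0.0695 -0.1254  0.1583]
 [-0.069  -0.1254  0.1594]]
bladeTopR [[-0.0744 -0.1469  0.1728]]
bladeTopL [[-0.076  -0.1287  0.1704]]
bladebot [[-0.0339 -0.1315  0.1117]]
gripTopNearR [[-0.1006 -0.1472  0.1573]]
gripTopL [[-0.1031 -0.1292  0.1551]]
1086 [[-0.0736 -0.1483  0.13  ]
 [-0.0612 -0.1376  0.158 ]
 [-0.0431 -0.1268  0.1742]]
blade n [ 0.6098 -0.6896  0.3906] 32.64570388466684
lid [-0.0255 -0.0328  0.0629] [0.9688 0.1806 0.1696] 0.009995588283564782 -1.3974836990813115 -0.019932556728299185
```

send_rows --increments '[-0.3, 0.5, 0.1, 0, -0.8, 1, 0.2, 0, -1.2, 2, 0.3, 0, -1.5, 3, 0.4, 0, -1.7, 4, 0.5, 0, -1.7, 5, 0.5, 0, -1.7, 6, 0.5, 0, -1.7, 6.5, 0.5, 0, -1.7, 6.7, 0.5, 0, -1.7, 6.7, 0.5, 0]'

```text
t: 2.2
tcp_pos: [0.547, -0.1398, 0.3284]
orientation: [-1.235, 1.168, -1.168]
force: [0.1, -0.1, 0.5]
gripper_width: 0.0857
```

```bash
cat > st.py <<'E'
from h import *
np.set_printoptions(precision=4,suppress=True)
import sys
a=np.radians(3.2);X=np.array([np.cos(a),np.sin(a),0]);Y=np.array([-np.sin(a),np.cos(a),0]);Z=np.array([0,0,1])
piv=np.array([.628,.0045,.14]);S=np.stack([X,Y,Z])
s=get_state();M=R.from_rotvec(s['orientation']).as_matrix()
print(s['t'],'stand',(s['tcp_pos']-piv)@S.T,'w',s['gripper_width'],'F',S@s['force'],'head',np.degrees(np.arctan2(M[1,2],M[0,2])),'j',s['joint_pos'])
if len(sys.argv)>1:
    n,k=sys.argv[1:3]
    im,d=capture(n);np.save(f'pics/{k}_d.npy',d);np.savez(f'pics/{k}_p.npz',p=s['tcp_pos'],o=s['orientation']);cv2.imwrite(f'pics/{k}.png',im[:,:,::-1])
E
python3 st.py wrist w2
```

```text
2.2 stand [-0.0889 -0.1395  0.1884] w 0.08567289607892985 F [ 0.0763 -0.0974  0.4772] head 3.203989388529072 j [-0.2502  0.2998  0.3175  1.5888  0.0001  1.2647]
```

View pics/w2.png

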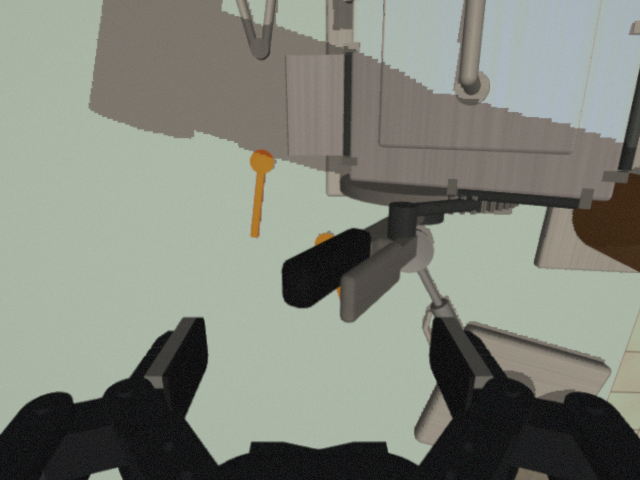

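send_rows --increments '[-0.1, 0.4, 0, 0, -0.1, 1, 0, 0, -0.1, 1.8, 0.1, 0, -0.1, 2.6, 0.1, 0, -0.1, 3.4, 0.1, 0, -0.1, 4.2, 0.1, 0, -0.1, 5, 0.1, 0, -0.1, 5.6, 0.1, 0, -0.1, 5.9, 0.1, 0, -0.1, 5.9, 0.1, 0]'

```text
t: 3.25
tcp_pos: [0.5479, -0.1386, 0.2691]
orientation: [-1.235, 1.168, -1.167]
force: [0.2, -0.1, 0.3]
gripper_width: 0.0854
```

```bash
python3 st.py wrist w3
```

```text
3.25 stand [-0.088  -0.1384  0.1291] w 0.08536343985264741 F [ 0.1852 -0.1051  0.2585] head 3.214512006151943 j [-0.2478  0.3004  0.169   1.44    0.0001  1.2669]
```

View pics/w3.png

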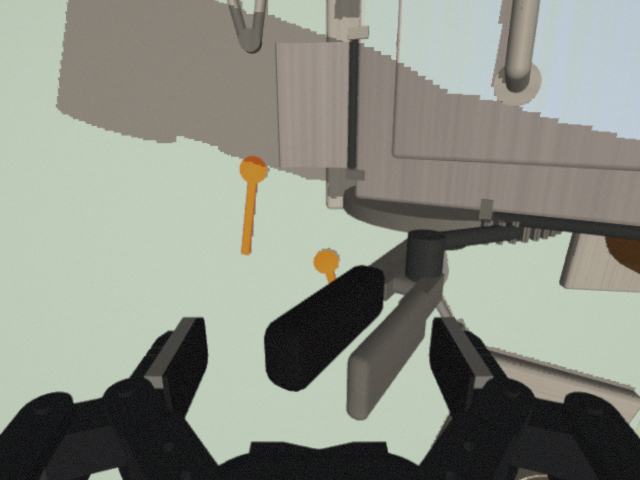

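send_rows --increments '[0, 0, 0, 0, 0, 0, 0, 0, 0, 0, 0, 0, 0, 0, 0, 0, 0, 0, 0, 0, 0, 0, 0, 0, 0, 0, 0, 0, 0, 0, 0, 0, 0, 0, 0, 0, 0, 0, 0, 0]' --grip 3.0 --grip_force 25

```text
t: 4.3
tcp_pos: [0.5503, -0.1387, 0.2718]
orientation: [-1.231, 1.162, -1.171]
force: [4.6, 1.2, 9.6]
gripper_width: 0.049
```

```bash
python3 st.py wrist w4;python3 st.py scene s4;  python3 -c "
import cv2
a=cv2.imread('pics/s4.png')[150:410,200:440];cv2.imwrite('pics/s4z.png',cv2.resize(a,None,fx=2.3,fy=2.3,interpolation=3))"
```

```text
4.3 stand [-0.0856 -0.1386  0.1318] w 0.04898714345121319 F [4.6703 0.918  9.5723] head 3.2335081237857923 j [-0.2474  0.2986  0.1731  1.4388  0.001   1.2669]
4.35 stand [-0.0856 -0.1386  0.1318] w 0.04893593272393671 F [4.097  1.1829 9.9116] head 3.2347965191246075 j [-0.2474  0.2986  0.1731  1.4388  0.001   1.2669]
```

View pics/w4.png

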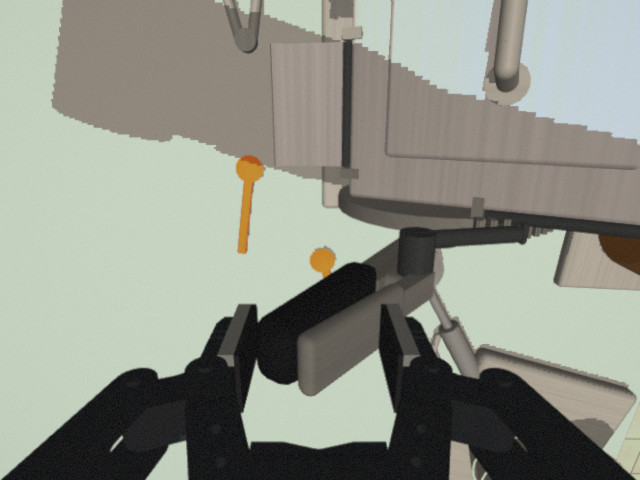

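View pics/s4z.png

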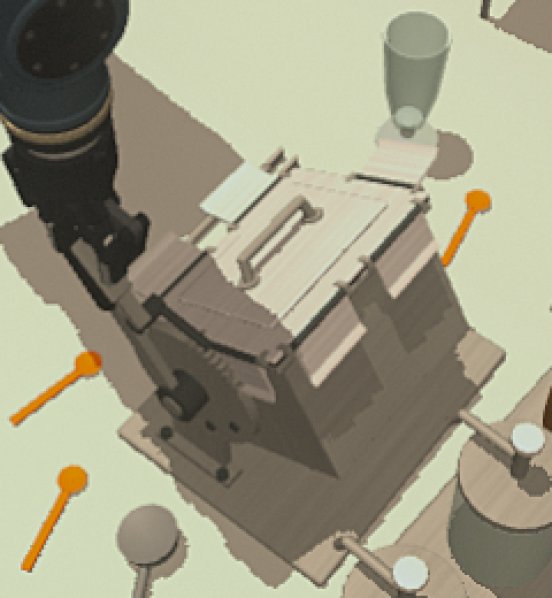

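send_rows --increments '[0, 0, 0.1, 0, 0, -0.1, 0.2, 0, 0, -0.1, 0.3, 0, 0, -0.1, 0.4, 0, 0, -0.2, 0.5, 0, 0, -0.2, 0.6, 0, 0, -0.2, 0.7, 0, 0, -0.3, 0.8, 0, 0, -0.3, 0.9, 0, 0, -0.3, 1, 0]'

```text
t: 5.4
tcp_pos: [0.5588, -0.1383, 0.2766]
orientation: [-1.232, 1.163, -1.172]
force: [-4.9, 1.2, 26.1]
gripper_width: 0.0474
```

```bash
python3 st.py wrist w5
```

```text
5.4 stand [-0.0771 -0.1387  0.1366] w 0.04735927929248523 F [-4.8316  1.4325 26.1046] head 3.2153998138203934 j [-0.2426  0.3131  0.2059  1.4575 -0.      1.2721]
```

View pics/w5.png

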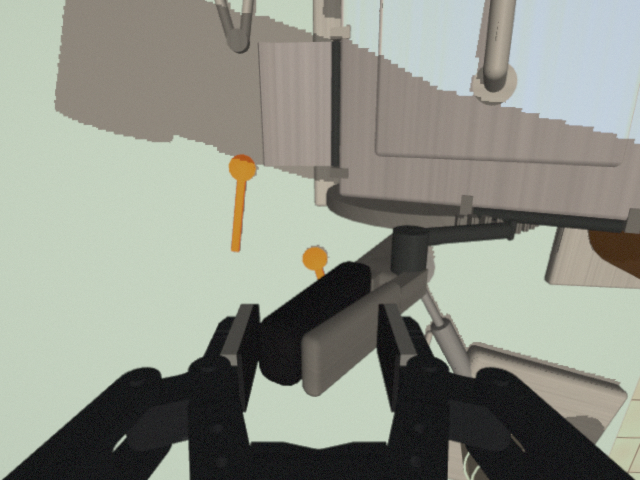

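```bash
cat > lid.py <<'E'
from h import *
import sys
def tilt(k,n='wrist',u0=400,u1=465,v0=30,v1=140):
    d=np.load(f'pics/{k}_d.npy');f=np.load(f'pics/{k}_p.npz');pose=(f['p'],f['o'])
    v,u=np.mgrid[v0:v1:2,u0:u1:2];P=px2w(n,np.c_[u.ravel(),v.ravel()],d[v,u].ravel(),pose)
    P=P[P[:,2]>.12]
    for _ in range(4):
        c=P.mean(0);n_=np.linalg.svd(P-c,full_matrices=False)[2][2];n_*=np.sign(n_[2]);r=(P-c)@n_;P=P[abs(r)<max(2*r.std(),.0015)]
    return np.hypot(n_[0],n_[1]),np.arccos(n_[2]),r.std(),len(P)
for k in sys.argv[1:]: print(k,tilt(k))
E
python3 lid.py w3 w4 w5
```

```text
w3 (np.float64(0.4590185266332612), np.float64(0.476890150873635), np.float64(0.0006338652458979876), 1749)
w4 (np.float64(0.4688437203045939), np.float64(0.4879812492805935), np.float64(0.0006341280571326394), 1723)
w5 (np.float64(0.41637423464789847), np.float64(0.42945376862045886), np.float64(0.0006413505229756771), 1736)
```

send_rows --increments '[0, -0.2, 0.1, 0, 0, -0.4, 0.3, 0, 0, -0.5, 0.5, 0, 0, -0.6, 0.7, 0, 0, -0.8, 0.9, 0, 0, -0.9, 1.1, 0, 0, -1, 1.3, 0, 0, -1.1, 1.55, 0, 0, -1.2, 1.8, 0, 0, -1.3, 2, 0]'

```text
t: 6.45
tcp_pos: [0.5797, -0.1371, 0.2886]
orientation: [-1.232, 1.162, -1.172]
force: [-0.7, 0.8, 19.4]
gripper_width: 0.041
```

```bash
python3 st.py wrist w6; python3 lid.py w6
```

```text
6.45 stand [-0.0562 -0.1386  0.1486] w 0.041004148693570844 F [-0.6604  0.8826 19.382 ] head 3.2264208372517618 j [-0.2324  0.3491  0.2891  1.5044  0.0004  1.2821]
w6 (np.float64(0.2995851872303536), np.float64(0.30425784179376897), np.float64(0.0009992891935927594), 1592)
```

send_rows --increments '[0, -0.2, 0.2, 0, 0, -0.3, 0.4, 0, 0, -0.4, 0.6, 0, 0, -0.5, 0.8, 0, 0, -0.6, 1, 0, 0, -0.7, 1.2, 0, 0, -0.7, 1.4, 0, 0, -0.8, 1.6, 0, 0, -0.9, 1.8, 0, 0, -0.9, 2, 0]'

```text
t: 7.5
tcp_pos: [0.6, -0.1359, 0.2969]
orientation: [-1.231, 1.163, -1.171]
force: [4.5, 0.5, 8.8]
gripper_width: 0.036
```

```bash
python3 st.py wrist w7; python3 lid.py w7
```

```text
7.5 stand [-0.0358 -0.1386  0.1569] w 0.03595779567952381 F [4.5438 0.2708 8.8179] head 3.2311360036121357 j [-0.223   0.3865  0.3669  1.5449  0.0008  1.2914]
w7 (np.float64(0.8437250345430337), np.float64(1.0041854844309515), np.float64(0.007104730666061076), 1660)
```

View pics/w7.png

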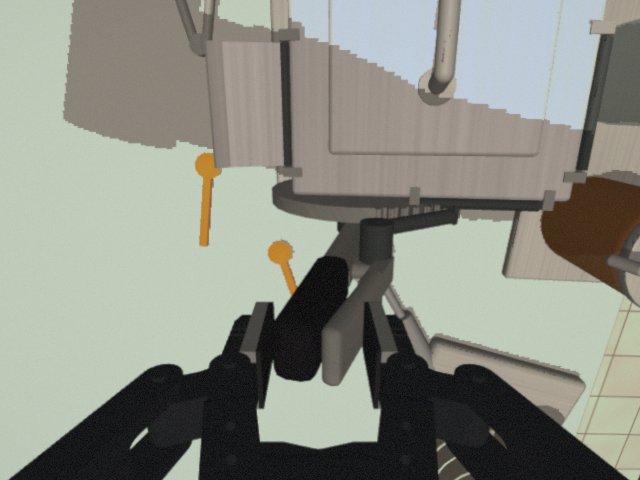

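```bash
python3 -c "
import sys;sys.argv=['x']
exec(open('lid.py').read());print(tilt('w7',u0=340,u1=410))"
```

```text
(np.float64(0.9902885710849824), np.float64(1.4313173793422636), np.float64(0.011172700433801863), 1925)
```

send_rows --increments '[0, -0.1, 0.2, 0, 0, -0.1, 0.4, 0, 0, -0.2, 0.6, 0, 0, -0.2, 0.8, 0, 0, -0.3, 1, 0, 0, -0.3, 1.2, 0, 0, -0.3, 1.35, 0, 0, -0.3, 1.5, 0, 0, -0.3, 1.65, 0, 0, -0.3, 1.8, 0]'

```text
t: 8.55
tcp_pos: [0.6182, -0.1348, 0.2998]
orientation: [-1.231, 1.162, -1.171]
force: [6.4, 1.0, 10.4]
gripper_width: 0.0329
```

```bash
python3 st.py wrist w8; python3 -c "
import sys;sys.argv=['x']
exec(open('lid.py').read());print(tilt('w8',u0=315,u1=380))"
```

```text
8.55 stand [-0.0175 -0.1385  0.1598] w 0.0328540372449093 F [ 6.442   0.6697 10.418 ] head 3.2374169295698754 j [-0.2151  0.4206  0.4277  1.5711  0.0009  1.2992]
(np.float64(0.994390561143595), np.float64(1.4648275482232749), np.float64(0.01071935062822149), 1815)
```

View pics/w8.png

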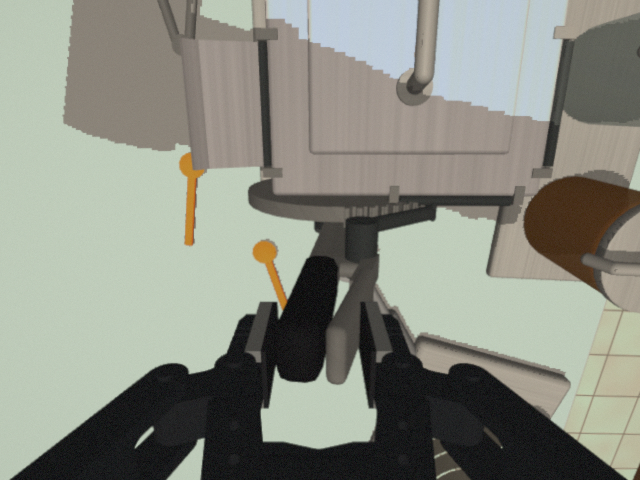

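```bash
sed -i 's/P=P\[P\[:,2\]>.12\]/P=P[(P[:,2]>.12)\&(P[:,2]<.32)]/' lid.py; python3 -c "
import sys;sys.argv=['x']
exec(open('lid.py').read());print(tilt('w7',u0=335,u1=410),tilt('w8',u0=315,u1=390),tilt('w8',u0=315,u1=390,v0=90))"
```

```text
(np.float64(0.14931084599672964), np.float64(0.14987126925347405), np.float64(0.0006450316814521858), 1993) (np.float64(0.03959774223381514), np.float64(0.03960809762798847), np.float64(0.000630155808814111), 2006) (np.float64(0.04077778324039663), np.float64(0.04078909277566547), np.float64(0.0006224836303128706), 919)
```

send_rows --increments '[0, 0, 0.1, 0, 0, 0, 0.2, 0, 0, -0.1, 0.3, 0, 0, -0.1, 0.4, 0, 0, -0.1, 0.5, 0, 0, -0.1, 0.6, 0, 0, -0.1, 0.65, 0, 0, -0.1, 0.7, 0, 0, -0.1, 0.75, 0, 0, -0.1, 0.8, 0]'

```text
t: 9.6
tcp_pos: [0.6246, -0.1344, 0.3002]
orientation: [-1.233, 1.165, -1.17]
force: [-1.7, 0.0, 8.0]
gripper_width: 0.032
```

```bash
python3 st.py wrist w9; python3 -c "
import sys;sys.argv=['x']
exec(open('lid.py').read());print(tilt('w9',u0=310,u1=380))"
```

```text
9.6 stand [-0.0112 -0.1385  0.1602] w 0.03198023700607402 F [-1.7454  0.1114  8.0019] head 3.225440960462299 j [-0.212   0.4361  0.4534  1.585   0.0001  1.3025]
(np.float64(0.0010006246187261837), np.float64(0.001000624785762627), np.float64(0.0006291507081296726), 1858)
```

send_rows --increments '[0, 0, 0.1, 0, 0, 0, 0.2, 0, 0, 0, 0.3, 0, 0, 0, 0.3, 0, 0, 0, 0.3, 0, 0, 0, 0.3, 0, 0, 0, 0.3, 0, 0, 0, 0.3, 0, 0, 0, 0.3, 0, 0, 0, 0.3, 0]'

```text
t: 10.65
tcp_pos: [0.6246, -0.1344, 0.3002]
orientation: [-1.237, 1.169, -1.168]
force: [-14.0, -0.8, 11.6]
gripper_width: 0.0319
```

send_rows --increments '[0, 0, 0, 0, 0, 0, 0, 0, 0, 0, 0, 0, 0, 0, 0, 0, 0, 0, 0, 0, 0, 0, 0, 0, 0, 0, 0, 0, 0, 0, 0, 0, 0, 0, 0, 0, 0, 0, 0, 0]' --grip 8.5

```text
t: 11.65
tcp_pos: [0.6269, -0.1341, 0.2985]
orientation: [-1.235, 1.168, -1.168]
force: [-0.2, -1.0, 0.9]
gripper_width: 0.085
```

```bash
python3 st.py wrist w10; python3 -c "
import sys;sys.argv=['x']
exec(open('lid.py').read());print(tilt('w10',u0=310,u1=380))"
```

```text
11.65 stand [-0.0088 -0.1384  0.1585] w 0.08504336665183723 F [-0.211  -0.9609  0.9449] head 3.216718822313031 j [-0.2108  0.4432  0.4606  1.5883  0.0001  1.3038]
(np.float64(0.0022333046489872704), np.float64(0.0022333065054196554), np.float64(0.0006343596817306838), 1854)
```

View pics/w10.png

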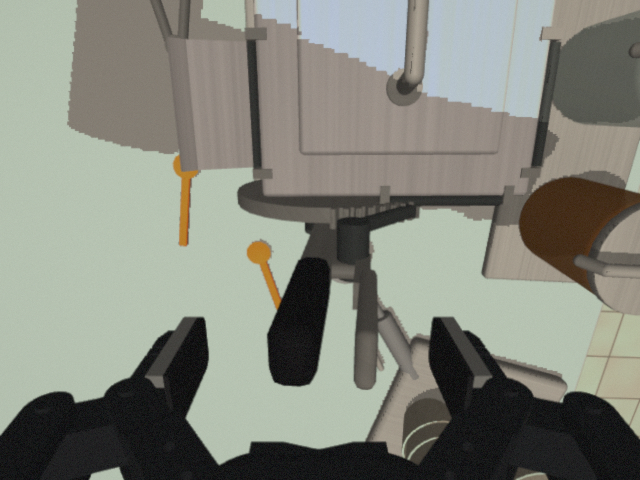

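send_rows --increments '[0, -1.5, 0, 0, 0, -4, 0, 0, 0, -6.5, 0, 0, 0, -8, 0, 0, -2, -8, -1.5, -8, -4.5, -8, -3, -16, -7, -8, -4.5, -24, -9.5, -8, -6, -32, -12, -8, -7.5, -40, -13.8, -8, -9.1, -48]'

```text
t: 12.7
tcp_pos: [0.5275, -0.0002, 0.3786]
orientation: [-1.506, 0.525, -0.525]
force: [0.2, 0.5, -0.6]
gripper_width: 0.0854
```

```bash
python3 st.py
```

```text
12.7 stand [-0.1006  0.0009  0.2386] w 0.08538403989458361 F [ 0.2288  0.4467 -0.6315] head 51.57748414021002 j [-0.0006  0.2423  0.3653  1.6936  0.0003  0.67  ]
```

send_rows --increments '[0, 1, 0, -7, 0, 2.5, 0, -14, 0, 4, 0, -21, 0, 5.5, 0, -28, 0, 7, 0, -35, 0, 8.5, 0, -41.6, 0, 10, 0, -41.6, 0, 11, 0, -41.6, 0, 11.8, 0, -41.6, 0, 11.8, 0, -41.6]'

```text
t: 13.7
tcp_pos: [0.528, -0.0015, 0.2598]
orientation: [-1.57, -0.037, 0.039]
force: [-0.7, -0.5, 0.1]
gripper_width: 0.0851
```

```bash
python3 st.py wrist w11
```

```text
13.7 stand [-0.1002 -0.0004  0.1198] w 0.08508589026146135 F [-0.7321 -0.466   0.1152] head 92.79847576133983 j [-0.0029  0.2367  0.0572  1.3925  0.0001 -0.0517]
```

View pics/w11.png

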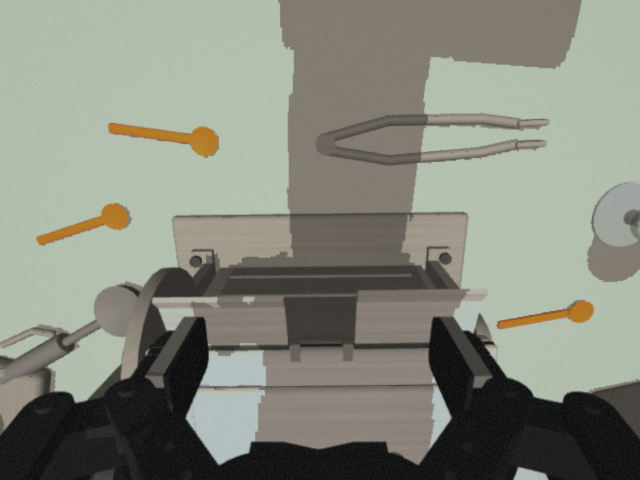

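```bash
cat > pt.py <<'E'
from h import *
import sys
np.set_printoptions(precision=4,suppress=True)
a=np.radians(3.2);S=np.array([[np.cos(a),np.sin(a),0],[-np.sin(a),np.cos(a),0],[0,0,1]]);piv=np.array([.628,.0045,.14])
n,k=sys.argv[1:3];d=np.load(f'pics/{k}_d.npy');f=np.load(f'pics/{k}_p.npz');pose=(f['p'],f['o'])
for q in sys.argv[3:]:
    u,v=map(float,q.split(','));print(q,(px2w(n,[(u,v)],d,pose)-piv)@S.T)
E
python3 pt.py wrist w11 220,300 220,320 220,340 265,300 400,300 400,320 400,340 330,355 330,375
```

```text
220,300 [[-0.0864 -0.0516  0.077 ]]
220,320 [[-0.0686 -0.0556  0.0666]]
220,340 [[-0.0518 -0.0585  0.0609]]
265,300 [[-0.0863 -0.0277  0.0769]]
400,300 [[-0.0822  0.0454  0.07  ]]
400,320 [[-0.067   0.0473  0.0651]]
400,340 [[-0.0508  0.0491  0.0606]]
330,355 [[-0.0405  0.0073  0.0603]]
330,375 [[-0.0257  0.0073  0.06  ]]
```

send_rows --increments '[0.5, 1, 0, -0.4, 1.2, 2.5, 0, -0.4, 1.2, 4, 0, -0.4, 1.2, 5, 0, -0.4, 1.2, 6, 0, -0.4, 1.2, 7, 0, -0.4, 1.2, 8, 0, -0.4, 1.2, 9, 0, -0.4, 1.2, 10, 0, -0.4, 1.2, 10.6, 0, -0.4]'

```text
t: 14.75
tcp_pos: [0.5403, -0.0009, 0.1537]
orientation: [-1.57, -0.044, 0.044]
force: [-0.6, -0.6, 2.2]
gripper_width: 0.0849
```

```bash
python3 st.py wrist w12
```

```text
14.75 stand [-0.0879 -0.0005  0.0137] w 0.08494182194192257 F [-0.6467 -0.5998  2.1709] head 93.2149606244933 j [-0.0017  0.3012 -0.1288  1.141   0.0001 -0.0578]
```

View pics/w12.png

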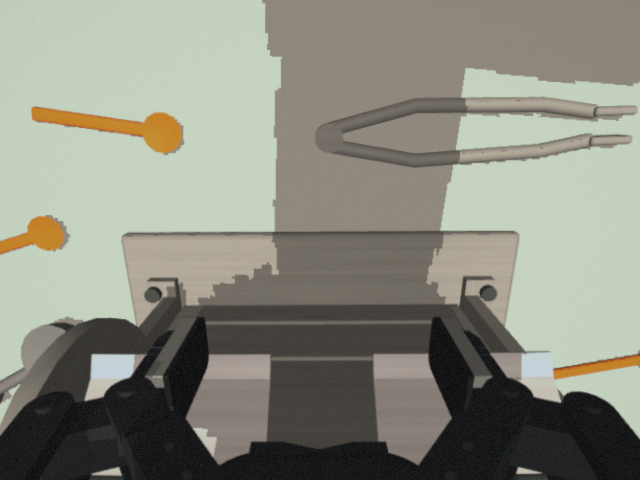

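send_rows --increments '[0.3, 0, 0, 0, 0.7, 0, 0, 0, 1.1, 0, 0, 0, 1.5, 0, 0, 0, 1.8, 0, 0, 0, 2.1, 0, 0, 0, 2.3, 0, 0, 0, 2.5, 0, 0, 0, 2.6, 0, 0, 0, 2.7, 0, 0, 0]'

```text
t: 15.8
tcp_pos: [0.5666, 0.0006, 0.1543]
orientation: [-1.57, -0.043, 0.046]
force: [-8.6, -1.5, 1.7]
gripper_width: 0.0849
```

```bash
python3 st.py wrist w13
```

```text
15.8 stand [-0.0616 -0.0005  0.0143] w 0.08487898599449097 F [-8.6821 -1.027   1.7379] head 93.22813105270524 j [ 0.0011  0.3449 -0.062   1.1655  0.     -0.0553]
```

View pics/w13.png

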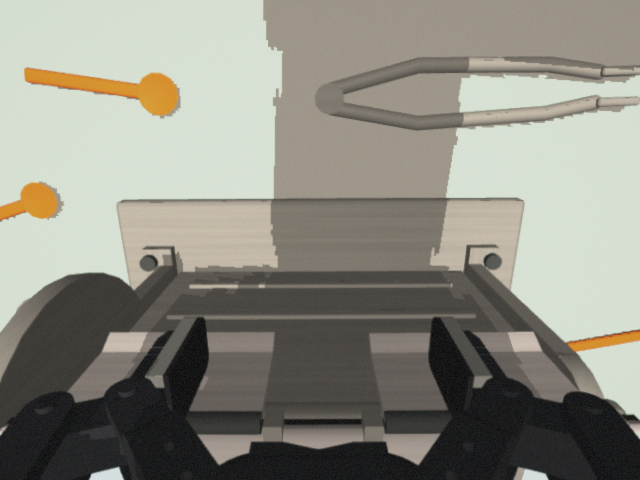

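```bash
python3 pt.py wrist w13 400,345 400,370 400,400 245,345 245,370 245,400 245,420; python3 pt.py wrist w13 520,338 120,338 520,347 120,347
```

```text
400,345 [[-0.0506  0.0343  0.0184]]
400,370 [[-0.0491  0.0316  0.033 ]]
400,400 [[-0.0496  0.0282  0.0499]]
245,345 [[-0.0516 -0.0295  0.0199]]
245,370 [[-0.0497 -0.0271  0.0338]]
245,400 [[-0.0492 -0.0244  0.0494]]
245,420 [[-0.0497 -0.0227  0.0592]]
520,338 [[-0.0523  0.0852  0.0163]]
120,338 [[-0.0522 -0.0828  0.0162]]
520,347 [[-0.0505  0.0837  0.0201]]
120,347 [[-0.051  -0.0807  0.021 ]]
```

send_rows --increments '[0.1, 0, 0, 0, 0.2, 0, 0, 0, 0.3, 0, 0, 0, 0.3, 0, 0, 0, 0.2, 0, 0, 0, -0.3, 0, 0, 0, -1, 0, 0, 0, -2, 0, 0, 0, -3, 0, 0, 0, -4, -1, 0, 0]'

```text
t: 16.85
tcp_pos: [0.5257, -0.0016, 0.164]
orientation: [-1.57, -0.043, 0.046]
force: [-0.1, 0.3, 0.1]
gripper_width: 0.0853
```

```bash
python3 st.py wrist w14;python3 st.py top t14; python3 -c "
import cv2
a=cv2.imread('pics/t14.png')[130:310,160:480];cv2.imwrite('pics/t14z.png',cv2.resize(a,None,fx=2.5,fy=2.5,interpolation=3))"
```

```text
16.85 stand [-0.1025 -0.0004  0.024 ] w 0.08530053214639037 F [-0.0769  0.266   0.1404] head 93.21556464467943 j [-0.0032  0.2723 -0.1427  1.1577  0.0001 -0.0593]
16.9 stand [-0.1029 -0.0005  0.0264] w 0.084978074601711 F [-0.9704  0.6751  1.675 ] head 93.21051552001221 j [-0.0033  0.2687 -0.1413  1.1609  0.0001 -0.0593]
```

View pics/w14.png

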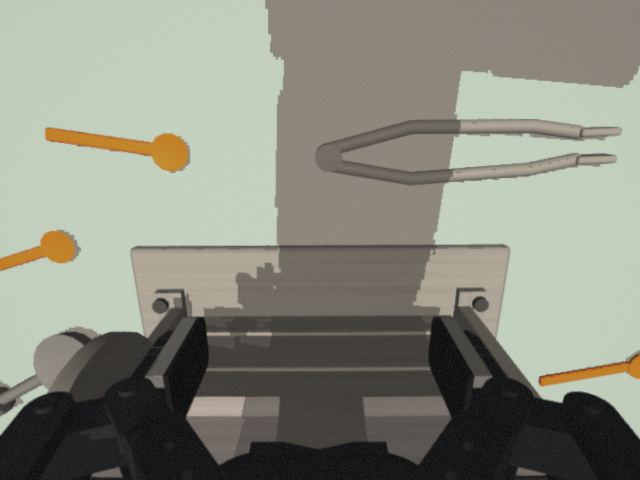

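View pics/t14z.png

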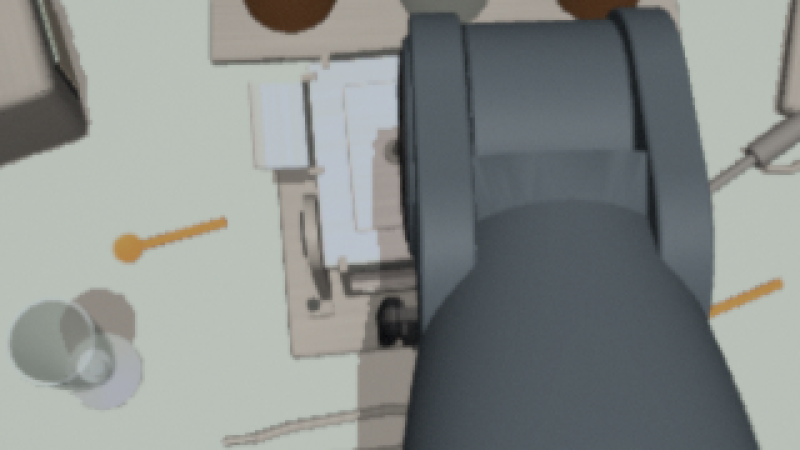

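```bash
python3 - <<'E'
from h import *
np.set_printoptions(precision=4,suppress=True)
a=np.radians(3.2);S=np.array([[np.cos(a),np.sin(a),0],[-np.sin(a),np.cos(a),0],[0,0,1]]);piv=np.array([.628,.0045,.14])
d=np.load('pics/top0_d.npy');uv,P=cloud('top',d);L=(P-piv)@S.T
c=np.array([.072,.165])
m=(abs(L[:,0]-c[0])<.16)&(L[:,1]>.125)&(L[:,1]<.33)
for x0 in np.arange(-.08,.24,.04):
    print(x0,[ (round(L[m&(abs(L[:,0]-x0)<.02)&(abs(L[:,1]-y0)<.02)][:,2].max(initial=-9)+.14,3)) for y0 in np.arange(.14,.34,.04)])
d=np.load('pics/t14_d.npy');f=None
z=lambda x,y:(160+x/2.5,130+y/2.5)
for q in [(256,90),(260,165),(270,95),(275,160),(290,95),(295,160),(303,90),(315,95)]:
    print(q,(px2w('top',[z(*q)],d)-piv)@S.T)
E
```

```text
-0.08 [np.float64(0.017), np.float64(0.009), np.float64(0.009), np.float64(0.005), np.float64(0.172)]
-0.04 [np.float64(0.146), np.float64(0.006), np.float64(0.005), np.float64(0.007), np.float64(0.174)]
0.0 [np.float64(0.232), np.float64(0.005), np.float64(0.007), np.float64(0.005), np.float64(0.005)]
0.039999999999999994 [np.float64(0.252), np.float64(0.006), np.float64(0.01), np.float64(0.009), np.float64(0.011)]
0.08 [np.float64(0.248), np.float64(0.005), np.float64(0.005), np.float64(0.005), np.float64(0.006)]
0.12000000000000001 [np.float64(-8.86), np.float64(0.005), np.float64(0.006), np.float64(0.006), np.float64(0.004)]
0.15999999999999998 [np.float64(0.015), np.float64(0.005), np.float64(0.005), np.float64(0.007), np.float64(0.004)]
0.2 [np.float64(0.184), np.float64(0.019), np.float64(0.02), np.float64(0.005), np.float64(0.006)]
(256, 90) [[0.0988 0.1505 0.0653]]
(260, 165) [[0.036  0.1509 0.0678]]
(270, 95) [[0.0955 0.1403 0.0605]]
(275, 160) [[0.0411 0.1397 0.0615]]
(290, 95) [[0.0941 0.1246 0.0604]]
(295, 160) [[0.0407 0.1245 0.0585]]
(303, 90) [[0.0971 0.1141 0.061 ]]
(315, 95) [[0.0925 0.105  0.0599]]
```

send_rows --increments '[0, -3, 0, 0, 0, -7, 0, 4, 1, -11, 1, 12, 3, -14, 3, 20, 6, -15.5, 6, 28, 9, -16, 9, 36, 12, -16, 12, 44, 14.5, -16, 14, 52, 16.5, -16, 15.5, 60, 17.4, -16, 16.5, 68]' --grip 0

```text
t: 17.95
tcp_pos: [0.6933, 0.1745, 0.3234]
orientation: [-1.384, 0.883, -0.883]
force: [-0.3, -1.0, 0.3]
gripper_width: -0.0002
```

```bash
python3 st.py
```

```text
17.95 stand [0.0747 0.1661 0.1834] w -0.00017900036140887447 F [-0.3363 -1.0061  0.2991] head 24.939475385628292 j [0.2464 0.6212 0.8349 1.7847 0.0002 1.382 ]
```

send_rows --increments '[0, 0.5, 0, 6, 0, 1.5, 0, 12, 0, 3, 0, 18, 0, 4.5, 0, 21.7, 0, 5.5, 0, 21.7, 0, 6.5, 0, 21.7, 0, 7.2, 0, 21.7, 0, 7.7, 0, 21.7, 0, 8, 0, 21.7, 0, 8, 0, 21.7]'

```text
t: 18.95
tcp_pos: [0.6918, 0.1729, 0.2444]
orientation: [-1.238, 1.164, -1.164]
force: [0.4, -0.3, 0.3]
gripper_width: 0.0001
```

```bash
python3 st.py wrist w15
```

```text
18.95 stand [0.0731 0.1646 0.1044] w 7.840599092783503e-05 F [ 0.4229 -0.322   0.2629] head 3.5169701788194216 j [0.2448 0.586  0.5684 1.5533 0.0001 1.7542]
```

View pics/w15.png

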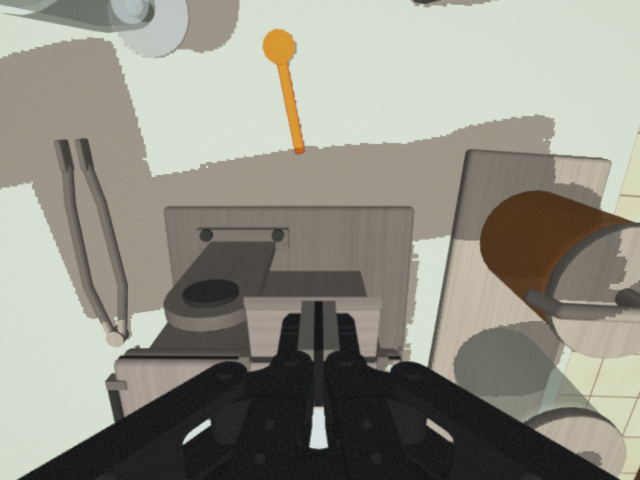

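send_rows --increments '[0.5, 1, 0, 0, 1, 2, 0, 0, 1, 3, 0, 0, 1, 4, 0, 0, 1, 5, 0, 0, 1, 6, 0, 0, 1, 6.8, 0, 0, 1, 7.5, 0, 0, 1, 7.9, 0, 0, 1, 7.9, 0, 0]'

```text
t: 20.0
tcp_pos: [0.6922, 0.163, 0.1649]
orientation: [-1.238, 1.165, -1.163]
force: [0.5, -0.1, 0.3]
gripper_width: -0.0002
```

```bash
python3 st.py wrist w16
```

```text
20.0 stand [0.0729 0.1546 0.0249] w -0.0001742716561463496 F [ 0.4993 -0.1622  0.2881] head 3.5211068341933376 j [0.2311 0.5913 0.3768 1.3573 0.0002 1.7405]
```

View pics/w16.png

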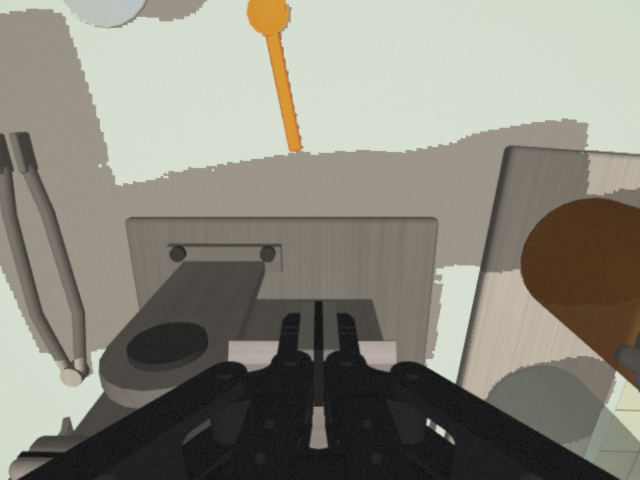

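Flap (columns 230–395, row 340) is bent down; push inward.

send_rows --increments '[0.4, 0, 0, 0, 0.8, 0, 0, 0, 1.2, 0, 0, 0, 1.6, 0, 0, 0, 2, 0, 0, 0, 2.3, 0, 0, 0, 2.5, 0, 0, 0, 2.6, 0, 0, 0, 2.7, 0, 0, 0, 2.8, 0, 0, 0]'

```text
t: 21.05
tcp_pos: [0.6941, 0.1355, 0.1654]
orientation: [-1.237, 1.164, -1.163]
force: [-0.6, 5.8, -1.7]
gripper_width: 0.0001
```

```bash
python3 st.py wrist w17
```

```text
21.05 stand [0.0733 0.1271 0.0254] w 5.8425094996537265e-05 F [-0.268   5.8212 -1.6632] head 3.5366992744276575 j [0.1923 0.5829 0.3632 1.3512 0.0011 1.7014]
```

View pics/w17.png

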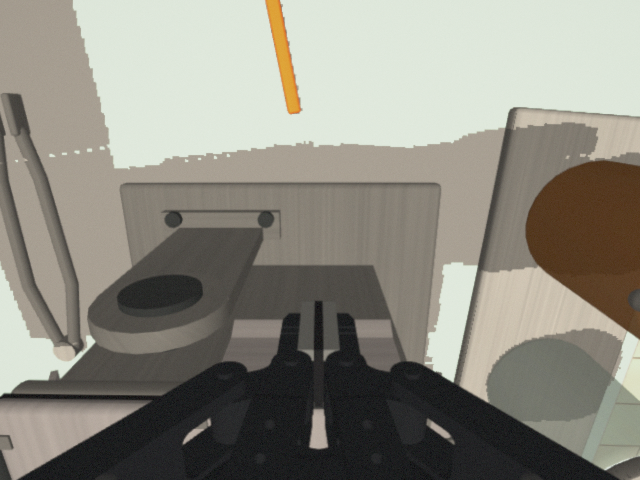

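send_rows --increments '[0.1, 0, 0, 0, 0.2, 0, 0, 0, 0.3, 0, 0, 0, 0.3, 0, 0, 0, 0.3, 0, 0, 0, 0, 0, 0, 0, -0.7, 0, 0, 0, -2, 0, 0, 0, -3.5, 0, 0, 0, -5, -1, 0, 0]'

```text
t: 22.1
tcp_pos: [0.6904, 0.1859, 0.1743]
orientation: [-1.24, 1.165, -1.163]
force: [-0.7, 0.8, 0.2]
gripper_width: -0.0003
```

```bash
python3 st.py wrist w18; python3 pt.py wrist w18 230,400 250,380 250,400 390,400 270,390
```

```text
22.1 stand [0.0724 0.1777 0.0343] w -0.00034450373453003696 F [-0.6463  0.8579  0.2482] head 3.5097445335450956 j [ 0.2631  0.5973  0.412   1.3877 -0.      1.7726]
230,400 [[0.0496 0.1867 0.0921]]
250,380 [[0.0534 0.1855 0.0823]]
250,400 [[0.0546 0.1849 0.0899]]
390,400 [[0.093  0.1856 0.0905]]
270,390 [[0.0608 0.1914 0.0938]]
```

View pics/w18.png

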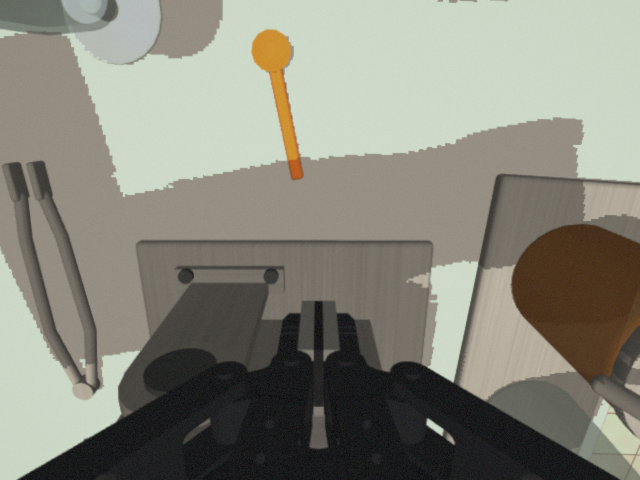

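send_rows --increments '[0, -2, 0, 0, 0, -5, 0, 0, 0, -9, 0, 0, 0, -13, 0, 0, 0, -16, -2, 0, 0, -18, -6, 0, 0, -18, -10, 0, 0, -18, -14, 0, 0, -18, -18, 0, 0, -18, -22, 0]'

```text
t: 23.15
tcp_pos: [0.4697, 0.1715, 0.3556]
orientation: [-1.237, 1.163, -1.164]
force: [0.2, 0.8, 0.5]
gripper_width: -0.0
```

send_rows --increments '[0, 0, -3, 0, 0, 0, -6, 0, 0, 0, -9, 0, 0, 0, -11, 0, 0, 0, -12, 0, 0, 0, -12, 0, 0, 0, -12, 0, 0, 0, -12, 0, 0, 0, -12, 0, 0, 0, -12, 0]'

```text
t: 24.15
tcp_pos: [0.3522, 0.164, 0.3552]
orientation: [-1.238, 1.165, -1.164]
force: [0.4, -0.0, -0.3]
gripper_width: -0.0002
```

```bash
python3 st.py top t19;python3 st.py scene s19; python3 -c "
import cv2
a=cv2.imread('pics/t19.png')[130:310,160:480];cv2.imwrite('pics/t19z.png',cv2.resize(a,None,fx=2.5,fy=2.5,interpolation=3))
a=cv2.imread('pics/s19.png')[150:410,200:440];cv2.imwrite('pics/s19z.png',cv2.resize(a,None,fx=2.3,fy=2.3,interpolation=3))"
```

```text
24.15 stand [-0.2664  0.1747  0.2152] w -0.00015070201370153495 F [ 0.3939 -0.0595 -0.3477] head 3.493022609444606 j [ 0.4358 -0.0117  0.0094  1.5927  0.0001  1.9456]
24.2 stand [-0.2665  0.1747  0.2153] w 0.0003546682617973487 F [0.3635 0.1494 0.4097] head 3.49345220333584 j [ 0.4358 -0.0119  0.0093  1.5927  0.0001  1.9456]
```

View pics/t19z.png

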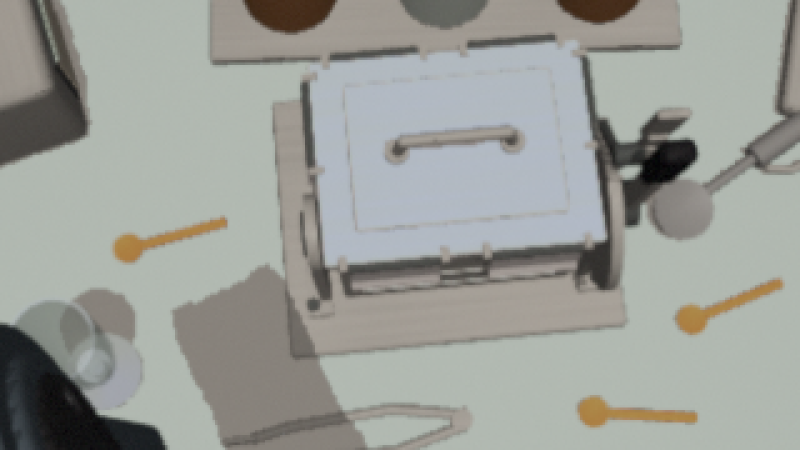

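View pics/s19z.png

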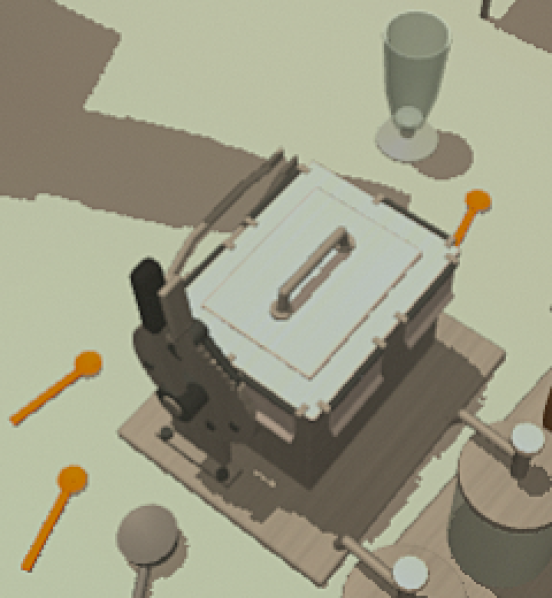

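```bash
python3 pt.py wrist w17 250,327 250,345 250,365 380,327 380,345 240,380; python3 - <<'E'
from h import *
np.set_printoptions(precision=4,suppress=True)
import sys
sys.argv=['x'];exec(open('lid.py').read().split('for k in sys')[0])
d=np.load('pics/t19_d.npy')
z=lambda x,y:(160+x/2.5,130+y/2.5)
m=np.zeros((480,640),np.uint8);cv2.fillPoly(m,[np.int32([z(350,90),z(545,75),z(560,205),z(365,220)])],1)
v,u=np.nonzero(m&(d>0));P=px2w('top',np.c_[u,v],d[v,u])
for _ in range(5):
    c=P.mean(0);n=np.linalg.svd(P-c,full_matrices=False)[2][2];n*=np.sign(n[2]);r=(P-c)@n;P=P[abs(r)<max(2*r.std(),.001)]
print(c,n,r.std())
a=cv2.imread('pics/top0.png').astype(int);b=cv2.imread('pics/t19.png').astype(int)
for nm in('top',):
  for lab,im in(('0',a),('19',b)):
    o=(im[:,:,2]>150)&(im[:,:,0]<90)&(im[:,:,1]<190)
    nn,_,st,ce=cv2.connectedComponentsWithStats(o.astype(np.uint8))
    print(lab,[(ce[i],st[i,4]) for i in range(1,nn) if 40<st[i,4]<400])
df=np.abs(a-b).max(2)
print('disher diff',(df[165:215,415:495]>40).sum(),'tongs px diff',(df[288:320,248:350]>40).sum())
E
```

```text
250,327 [[0.0442 0.1192 0.0173]]
250,345 [[0.0458 0.1168 0.0276]]
250,365 [[0.048  0.1169 0.0415]]
380,327 [[0.1015 0.1197 0.0176]]
380,345 [[0.1002 0.1172 0.0279]]
240,380 [[0.0528 0.1401 0.0801]]
[0.665  0.0066 0.205 ] [ 0.0058 -0.0007  1.    ] 0.0011740186574258505
0 [(array([222.3901, 225.5879]), np.int32(182)), (array([447.1058, 253.0794]), np.int32(189)), (array([409.8009, 295.2715]), np.int32(221))]
19 [(array([222.3548, 225.7957]), np.int32(186)), (array([ 48.13, 230.34]), np.int32(200)), (array([446.4105, 253.2158]), np.int32(190)), (array([ 48.5652, 273.2446]), np.int32(184)), (array([409.6048, 295.0476]), np.int32(210))]
disher diff 571 tongs px diff 58
```

```bash
python3 -c "
from cell import *;print(finish_job())"
```

```text
the job is handed in; nothing more can be done
None
```

The bin is level with the pawl released and all three clips are folded down. I handed the job in at about 24 s of the 56 s allowed.

**What I did:** I squeezed the grip and trigger together, which drew the crank slightly towards the robot and freed the pawl. I then let the bin down on the crank at about 0.06–0.13 rad/s, so it did not drop onto its rests. After a gentle push against the stop I let go. I folded both front clips at once with the open fingers and the side clip with the closed fingers. Then I backed the arm well clear.

**Last checks:**
- **Bin:** depth fits to the lid, from the wrist camera and then the top camera, put it within 0.006 rad of level.
- **Trigger:** the picture after release shows the grip-to-blade gap open again. I could not see the pawl itself in its tooth.
- **Clips:** while pressed, all three flaps measured vertical, about 3 mm off the hinge line. Near the free edge they read another 1–2 mm outward, which I took for a lip. I pressed each a further 3 mm after that. In the final top picture no flap sticks out, though I did not take a separate close-up of the side clip.
- **Spoons:** all three sit within a pixel of where they were.
- **Disher, tongs and parfait glass:** by eye they have not moved. The pixel differences for the disher and tongs were not clean, which I put down to the crank and the arm's shadow crossing those areas.
- **Forces:** the highest I read was about 27 N at the wrist while lowering. Readings came only at the end of each move.

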